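Unhook the strainer basket from the spring balance and seat it in the herb pot

TASK

Take the lid off the white pot by its knob and set it down gently, right way up, on the round cork trivet. Then lift the steel strainer basket up past the tip of the balance hook, draw it off without dragging on the hook, and seat it gently in the open pot on the warming plate, level with its flange fully home on the rim, and let go. Leave the other things on the table where they are.

Things in the scene. Friction and masses are not known exactly. Their poses are not given: they have to be found in the camera images.
- bar (a point): Middle of the level top bar of the steel basket's rigid handle. Round, 10 mm thick, along this frame's y, straight for 54 mm each way, then bent down to uprights at y = +-65 mm; z is the basket's up. The hook holds it at its middle: pinch across the bar from above, 34 mm to either side. Basket bottom 150 mm and flange underside 80 mm below. Home in the pot it is 195 mm above the table.
- basket: Strainer basket, dotted steel pail, 0.27 to 0.37 kg; origin at the centre of its underside, z up, y along the bar. Flange 138 mm in diameter, 4 mm thick, its underside 70 mm up. Below it the pail tapers from 114 to 111 mm diameter, and over its last 6 mm to a 106 mm foot. It may shift a little in the fingers.
- stand: Fixed spring balance: grey base plate 210 x 160 x 12 mm, an upright post (14 mm thick, 275 mm high) at x = +105 mm, and a hook of 8 mm steel wire on a sprung blue sleeve that slides on the post. Origin on the table straight below the hook's seat. The hook's upturned tip is on the -x side: draw the basket off towards -x, by 120 mm or more.
- top_stop (a point): Fixed point of the stand, 250 mm above the table: where the bar's centre is when the hook is at its top stop. The basket's weight holds the hook 10 to 16 mm lower (about 220 N/m); as the bar is lifted the hook follows it up to the stop. The tip's top is then 39 mm above this point and 26 mm towards -x, so the bar's centre must rise over 44 mm above this point to pass.
- hob: Fixed round steel warming plate, 190 mm in diameter, origin at its centre on the table. The white pot stands on it off-centre, by 5 to 14 mm any way; ITS PLACE IS NOT MEASURED: find its mouth by feel or by eye. Pot: underside 15 mm and rim 115 mm above the table, 128 mm outer, 120 mm inner diameter (3 mm play for the pail); side handles reach 89 mm; slides on the plate at about 8 N.
- lid_knob (a point): Centre of the blue knob (upright cylinder, 26 mm diameter, 22 mm high) of the pot's white lid (154 mm diameter, 0.18 kg), which lies loose on the pot, not centred on it; z up. The lid plate's top is 28 mm below this point, its underside 33 mm, its lip (90 mm diameter, inside the mouth) reaches 39 mm below. Lying on the trivet, the knob's centre is 47 mm above the table.
- lid: The same lid; origin at the centre of its lip's underside (39 mm below the knob's centre), z up.
- trivet: Fixed round cork trivet, 160 mm diameter, 8 mm thick, on the table; origin at the centre of its underside.
- mortar: Bystander: dark steel mortar with a pestle in it, 110 mm wide, 175 mm high. Leave alone.
- amber_jar: Bystander: amber jar, 70 mm diameter, 120 mm high. Leave alone.
- white_jar: Bystander: white jar with a green cap, 64 mm diameter, 100 mm high. Leave alone.
- dish: Bystander: white dish, 150 mm diameter, 30 mm high. Leave alone.
- spatula: Bystander: wooden-handled spatula lying on the table. Leave alone.
- cup: Bystander: blue mug, 72 mm diameter, 80 mm high. Leave alone.
There are look-alikes about, which are no part of the job. What is shaped like the lid but purple is not meant.

How it is judged:
On the way, in this order (a step that is already met when the one before it is completed fails the run):
1. the lid lies right way up on the trivet, let go (horizontal distance between lid and trivet below 0.03 m and height (world z) of lid below 0.012 m and angle between lid's own z axis and vertical below 0.06 rad and contact force between the fingers and lid below 0.05 N), for 0.2 s.
2. the basket's bar is lifted above the hook's tip while still over the hook (height (world z) of bar above 0.291 m and horizontal distance between bar and stand below 0.05 m), for 0.05 s.
3. the basket is drawn off the hook (horizontal distance between bar and stand above 0.1 m), for 0.05 s.
At the end, for the whole second after the job is handed in: The basket is home in the pot on the warming plate (flange within 4 mm of the rim, level within 0.06 rad, within 30 mm of the plate's centre) and at rest; the lid lies flat and right way up on the trivet, centred within 30 mm (horizontal distance between basket and hob below 0.03 m and z of bar in the frame of hob between 0.189 and 0.199 m and angle between each of bar, lid's own z axis and vertical below 0.06 rad and linear speed of basket below 0.02 m/s and horizontal distance between lid and trivet below 0.03 m and height (world z) of lid below 0.012 m); the robot touches nothing.
It fails at once if the basket is dragged or forced against the balance or hook (over 15 N) (contact force between basket and stand above 15 N).
It fails at once if the basket is dropped or rammed into the pot (over 40 N) (contact force between basket and hob above 40 N).
It fails at once if the lid is dropped or slammed on the trivet (over 30 N) (contact force between lid and trivet above 30 N).
It fails at once if a bystander is moved more than 30 mm (distance of any of mortar, amber_jar, white_jar, dish, spatula, cup from where it was at the start of the episode above 0.03 m).
It also fails if it takes over 72 s, if anything falls off the work surface, if the arm or the gripper's body presses on something with over 40 N, if the wrist force passes 120 N, or if a joint passes its speed limit or range.

ROBOT

A 6-joint arm with a two-finger parallel gripper is mounted at the origin on the work surface. World frame = base frame: x ahead of the robot, y to its left, z up, the work surface at z = 0. Lengths are in m, angles in rad, forces in N, time in s.
With the tool pointing down it reaches from about 0.3 to 0.875 m from the base axis. Payload 6.4 kg.
Tool frame: the origin (TCP) lies midway between the tips of the shut fingers; the grasp point (between the pads) lies 19 mm behind it (grasp_offset is the distance from the TCP to the grasp point, in m); z points along the fingers, y is the line along which they close (so a half turn about z gives the same grasp; the last joint's range is limited). The gripper opens to 85 mm and grips with 20 to 120 N. Pads are 22 mm wide; open, the fingers measure 114 mm over their backs; the gripper's body (76 mm by 85 mm) begins 54 mm behind the grasp point. The pads swing forward as they close: fully open they stand 13 mm farther back than shut.
Start: joints at [1.041, 0.181, 1.607, -0, 1.354, -0.206], TCP at [0.183, 0.545, 0.197] pointing down, gripper open.
Joint ranges: [-2.99, 2.99], [-0.89, 2.07], [0.3, 2.58], [-1.14, 4.28], [0, 2.63], [-3.12, 3.12]. Speed limits (rad/s): [2.57, 2.57, 3.01, 3.14, 3.14, 3.14].

INTERFACE

Orientations are given as a unit quaternion [w, x, y, z].
In Python, from bench import * gives the robot as it stands. The module is installed in compiled form; this text tells all that it offers.
- The arm moves only by the tool servo_tool, never from a script. Its argument "commands" is text: rows parted by semicolons, each of 7 numbers parted by spaces: the turn, a rotation vector about the tool's x, y, z in rad, then the shift along the tool's x, y, z in mm, then the opening, from 0 (shut) to 1 (fully open). In form: wx wy wz dx dy dz claw; .... A call has 1 to 5 rows; each row shifts and turns the commanded pose from where the row before left it, along the tool's axes as they then stand; what a row does not reach is not made up. A row lasts 1/8 s, in which the tool goes at most 62.5 mm and 10.7 degrees, less where a joint would pass 70% of its speed; a pose out of reach is approached as far as the arm can. A call with a gripper value outside its range is refused whole. The fingers move at their own pace and stop on an object; the grip force is fixed at half the most. Time passes only in rows, so rows that do not move let the fingers close. It gives the time, the measured TCP pose, the force, the opening and the grip force at its end, in the units of the state.
- get_obs(): the state, without advancing time (a new reading comes with each control period).
- camera(name): name is "scene" or "side" or "wrist"; returns the picture (400x640x3 uint8, blue, green, red); there is no depth.
- calibration(name): a dict with "fx", "fy", "cx", "cy" (pixels), "R" (3x3) and "t" (3): a world point X has camera coordinates R X + t. Camera axes: x right, y down, z forward; pixel columns grow to the right and rows downward; lengths in m; the calibration is good to about 2 mm. A picture is of the moment at which its call begins: read the wrist's pose just before it. calibration takes no time and is no camera call; for the wrist camera it gives the pose at the moment of the call.
- hand_in(): hands the job in; it is judged then, once.
The state is a dict: "time_s": time; "q": joint angles; "dq": joint speeds; "joint_efforts": joint torques, N m; "eef_pos": TCP position; "eef_rot": TCP orientation; "wrist_force": force on the tool from outside, world axes, zero at the start; "torque": the same for the moment, N m; "opening": opening from 0.0 (shut) to 1.0 (fully open); "grasp_force": force on a finger pad.
Only numpy, scipy, OpenCV 4.12 (cv2) and the standard library are available. Lean on these libraries where they do the work, as an engineer would, in place of code of your own. Each camera call takes 0.05 s, during which the arm holds its last target. There are 200 camera calls.

## Working session

There is one attempt and no reset: what is moved stays moved. The work goes in short steps, Python scripts to look and compute and a tool call to move; the robot and the scene stay as the last step left them, time stands still between calls to the robot, and variables do not carry over. Pictures are saved under pics/ and viewed, at most 10 in all, crops included, and the job is handed in when it is done.

Besides the shell and the picture viewer there is one more tool, called after "Emit:" in YAML: its name, and indented under it one key for each argument. servo_tool: Moves the arm, as the interface text tells. Its arguments: {"type":"object","properties":{"commands":{"type":"string"}},"required":["commands"]}

```bash
mkdir -p pics
python3 - <<'E'
from bench import *
import cv2, numpy as np
o=get_obs();print(o)
for n in("scene","side","wrist"):
    c=calibration(n);im=camera(n);cv2.imwrite(f"pics/{n}0.png",im);print(n,c)
E
```

```text
{'time_s': 0.0, 'q': array([ 1.04071517e+00,  1.81519976e-01,  1.60801305e+00, -2.68535473e-05,
        1.35379614e+00, -2.06320453e-01]), 'dq': array([-1.20653496e-04, -1.32242620e-03,  1.27586486e-03,  8.98504983e-06,
        9.25736780e-04,  2.90558814e-03]), 'joint_efforts': array([ 7.71857431e-04, -4.44874334e+01, -3.51335657e+01, -1.67115695e-04,
        9.34382697e-03,  2.92984862e-05]), 'eef_pos': array([0.18261396, 0.54458468, 0.19569361]), 'eef_rot': array([-3.00286327e-04,  1.61171334e-01,  9.86926060e-01, -8.14779001e-04]), 'wrist_force': array([ 0.29878792,  0.10224387, -0.22219229]), 'torque': array([-0.00408705,  0.02357385,  0.00983864]), 'grasp_force': 0.0, 'opening': 0.999369913885916}
scene {'fx': 399.7540477687455, 'fy': 399.7540477687455, 'cx': 323.0276509255449, 'cy': 198.05250114099232, 'R': array([[-0.67956324,  0.73345287,  0.01551425],
       [ 0.58204194,  0.55190882, -0.5971799 ],
       [-0.44656577, -0.39679156, -0.80195727]]), 't': array([ 0.28886116, -0.18135421,  1.72881266])}
side {'fx': 410.05541897536347, 'fy': 410.05541897536347, 'cx': 319.56254727614606, 'cy': 204.95709855171086, 'R': array([[ 0.99913926, -0.03898022, -0.01418754],
       [-0.03761811, -0.70729443, -0.70591746],
       [ 0.01748205,  0.70584356, -0.70815199]]), 't': array([-0.44386706,  0.13077937,  1.73063747])}
wrist {'fx': 336.55772775516607, 'fy': 336.55772775516607, 'cx': 319.85191132909733, 'cy': 192.826175257939, 'R': array([[ 0.31854802,  0.94790589, -0.00126046],
       [ 0.89916108, -0.30174565,  0.31695254],
       [ 0.30006085, -0.10209796, -0.94844056]]), 't': array([-0.57350524, -0.04090608,  0.38104595])}
```

View pics/scene0.png

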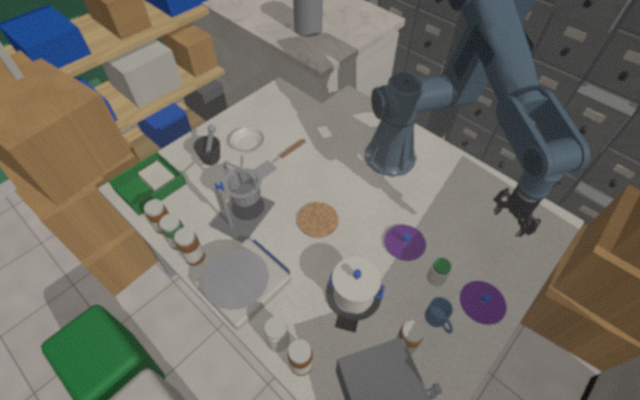

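View pics/side0.png

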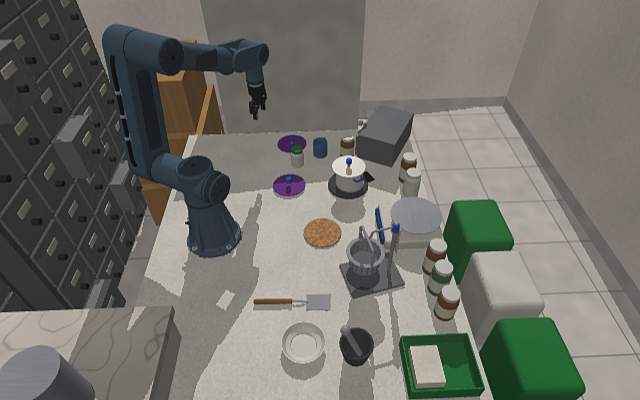

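The scene view shows the white pot with its white lid and blue knob (357,273), the cork trivet (318,219), and the stand with basket (240,195). Two purple lids, at (405,242) and (484,301), have blue knobs too. In the side view the pot knob is at (349,161), the trivet at (322,232), and the basket at (368,255). Only the white lid lying on the pot fits the description. I'll check it and the basket in one enlarged crop.

```bash
cat > h.py <<'E'
from bench import *
import cv2, numpy as np
def ray(n,p,c=None):
    c=c or calibration(n); R=np.array(c["R"]);t=np.array(c["t"])
    d=R.T@np.array([(p[0]-c["cx"])/c["fx"],(p[1]-c["cy"])/c["fy"],1]); return -R.T@t,d/np.linalg.norm(d)
def plane(n,p,z,c=None):
    o,d=ray(n,p,c); return o+d*(z-o[2])/d[2]
def tri(l):
    A=np.zeros((3,3));b=np.zeros(3)
    for n,p in l:
        o,d=ray(n,p);M=np.eye(3)-np.outer(d,d);A+=M;b+=M@o
    return np.linalg.solve(A,b)
def proj(n,X,c=None):
    c=c or calibration(n);x=c["R"]@np.array(X)+c["t"];return np.array([c["fx"]*x[0]/x[2]+c["cx"],c["fy"]*x[1]/x[2]+c["cy"]])
def blobs(im,lo,hi,box,amin=8):
    x0,y0,x1,y1=box;m=cv2.inRange(cv2.cvtColor(im,cv2.COLOR_BGR2HSV)[y0:y1,x0:x1],lo,hi)
    n,l,s,c=cv2.connectedComponentsWithStats(m)
    return [(c[i]+[x0,y0],s[i][4],s[i][:4]+[x0,y0,0,0]) for i in range(1,n) if s[i][4]>=amin]
E
python3 - <<'E'
from h import *
a=cv2.imread("pics/scene0.png");b=cv2.imread("pics/side0.png")
T=[]
for n,im,bx in(("scene",a,(290,195,345,245)),("side",b,(295,210,350,255))):
    r=blobs(im,(5,70,80),(22,255,255),bx,100);print("trivet",n,r,[plane(n,q[0],.008) for q in r])
for n,im,bx in(("scene",a,(325,250,390,330)),("side",b,(330,145,375,200)),("scene",a,(205,165,275,240)),("side",b,(345,200,410,300))):
    print("blue",n,blobs(im,(95,100,50),(125,255,255),bx,4))
def cr(im,x,y,w,h,s): return cv2.resize(im[y:y+h,x:x+w],(w*s,h*s),interpolation=cv2.INTER_CUBIC)
s=4
top=np.hstack([cr(a,315,250,90,70,s),cr(b,310,145,90,70,s)])
bot=np.hstack([cr(a,200,165,90,80,s),cr(b,330,215,90,80,s)])
cv2.imwrite("pics/crop1.png",np.vstack([top,bot])[:600])
E
```

```text
trivet scene [(array([317.20580236, 219.46690843]), np.int32(1103), array([297, 203,  41,  34]))] [array([0.45865401, 0.00082147, 0.008     ])]
trivet side [(array([321.97082847, 232.39323221]), np.int32(857), array([304, 218,  37,  29]))] [array([ 0.45409758, -0.01046554,  0.008     ])]
blue scene [(array([356.66666667, 273.41025641]), np.int32(39), array([354, 270,   6,   8])), (array([329.625, 282.375]), np.int32(8), array([329, 280,   2,   5])), (array([380.11904762, 293.23809524]), np.int32(42), array([375, 286,   9,  12]))]
blue side [(array([348.45454545, 160.78787879]), np.int32(33), array([346, 158,   6,   7])), (array([358.84, 179.24]), np.int32(25), array([353, 176,  11,   7]))]
blue scene [(array([219.5  , 186.125]), np.int32(24), array([216, 183,   7,   6]))]
blue side [(array([378.46153846, 217.84615385]), np.int32(65), array([376, 208,   6,  21])), (array([395.33928571, 228.        ]), np.int32(56), array([392, 223,   8,  10])), (array([381.72727273, 236.88636364]), np.int32(44), array([380, 231,   5,  13]))]
```

View pics/crop1.png

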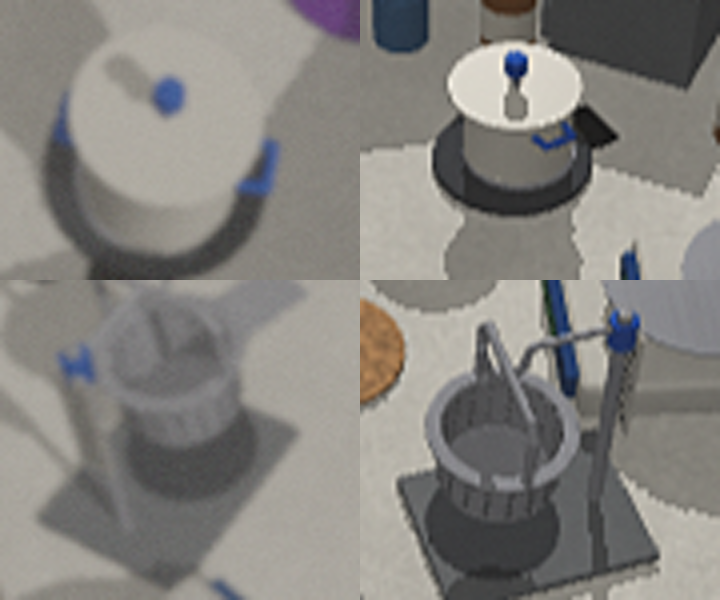

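Run:
```python
from h import *
np.set_printoptions(precision=4,suppress=True)
k=tri([("scene",(356.67,273.41)),("side",(348.45,160.79))]);print("knob",k)
print([plane(n,p,.148) for n,p in(("scene",(356.67,273.41)),("side",(348.45,160.79)))])
print("sleeve",tri([("scene",(219.3,185.8)),("side",(395.3,228))]))
print("bar ends",plane("side",(362,226.5),.24),plane("side",(373,251),.24))
print("plate cor",[plane("side",p,.012) for p in((340,265),(350.5,294),(404.5,282),(385,248))])
o=get_obs();from scipy.spatial.transform import Rotation as Ro
q=o["eef_rot"];R=Ro.from_quat(q[[1,2,3,0]]).as_matrix();print(R)
d=k+[0,0,.12]-o["eef_pos"];print("tool",R.T@d*1000)
```

```text
knob [0.5873 0.2888 0.1457]
[array([0.5882, 0.2894, 0.148 ]), array([0.5871, 0.2858, 0.148 ])]
sleeve [ 0.7002 -0.2124  0.2484]
bar ends [ 0.5888 -0.1925  0.24  ] [ 0.6129 -0.3028  0.24  ]
plate cor [array([ 0.517 , -0.1858,  0.012 ]), array([ 0.5458, -0.3187,  0.012 ]), array([ 0.753 , -0.2763,  0.012 ]), array([ 0.7047, -0.1104,  0.012 ])]
[[-0.948   0.3182 -0.0007]
 [ 0.3182  0.948  -0.0012]
 [ 0.0003 -0.0013 -1.    ]]
tool [-465.0071 -113.9663  -69.7502]
```

Emit:
servo_tool:
  commands: "0 0 0 -30 -8 -60 1; 0 0 0 -58 -14 -10 1; 0 0 0 -58 -14 0 1; 0 0 0 -58 -14 0 1; 0 0 0 -58 -14 0 1"

```text
time_s: 0.78
eef_pos: [0.4103, 0.4011, 0.262]
eef_rot: [-0.0, 0.161, 0.987, -0.0]
wrist_force: [1.2, -0.5, -1.4]
opening: 0.999
grasp_force: 0.0
```

Emit:
servo_tool:
  commands: "0 0 0 -58 -14 0 1; 0 0 0 -58 -14 0 1; 0 0 0 -58 -14 0 1; 0 0 0 -29 -8 0 1; 0 0 0 0 0 0 1"

```text
time_s: 1.4
eef_pos: [0.587, 0.2884, 0.261]
eef_rot: [-0.001, 0.163, 0.987, -0.0]
wrist_force: [-0.6, 1.1, 0.1]
opening: 0.998
grasp_force: 0.0
```

Run:
```python
from h import *
np.set_printoptions(precision=4,suppress=True)
o=get_obs();c=calibration("wrist");im=camera("wrist");cv2.imwrite("pics/w1.png",im);print(o["eef_pos"],o["eef_rot"],-np.array(c["R"]).T@c["t"])
print(proj("wrist",(.5873,.2888,.148),c))
for b in blobs(im,(95,100,50),(125,255,255),(0,0,640,400),60): print(b,plane("wrist",b[0],.150,c))
```

```text
[0.587  0.2884 0.261 ] [-0.0006  0.1629  0.9866 -0.0004] [0.5096 0.3141 0.4389]
[321.3104 176.6233]
(array([492.8705,   3.5241]), np.int32(332), array([471,   0,  50,  10])) [0.4992 0.4565 0.15  ]
(array([387.3791, 107.2437]), np.int32(517), array([365,  89,  41,  43])) [0.5476 0.3604 0.15  ]
(array([322.302 , 177.2165]), np.int32(702), array([309, 162,  28,  31])) [0.5876 0.2896 0.15  ]
(array([127.5934, 296.9091]), np.int32(1188), array([ 87, 279,  91,  37])) [0.6432 0.0635 0.15  ]
```

View pics/w1.png

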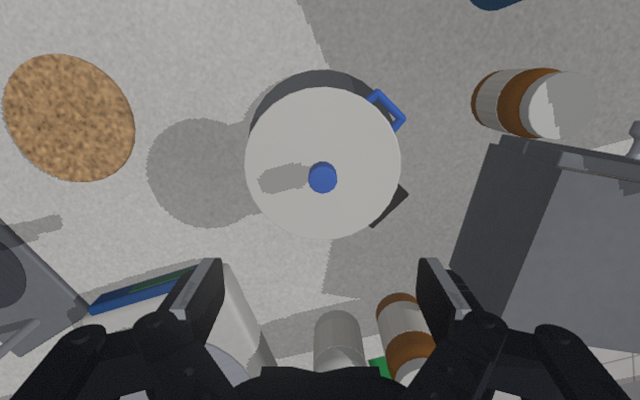

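The wrist view shows the white lid with its blue knob at (322,177), the blue pot handle at (387,107) and the cork trivet at (68,118). The knob matches the first estimate to about 1 mm, so I'll grasp it.

Emit:
servo_tool:
  commands: "0 0 0 0 1 45 1; 0 0 0 0 0 45 1; 0 0 0 0 0 30 1; 0 0 0 0 0 13 1; 0 0 0 0 0 0 0.3"

```text
time_s: 2.08
eef_pos: [0.585, 0.292, 0.1289]
eef_rot: [-0.001, 0.161, 0.987, -0.0]
wrist_force: [-0.1, 0.6, 0.4]
opening: 0.815
grasp_force: 0.0
```

Emit:
servo_tool:
  commands: "0 0 0 0 0 0 0; 0 0 0 0 0 0 0; 0 0 0 0 0 0 0; 0 0 0 0 0 0 0"

```text
time_s: 2.58
eef_pos: [0.5861, 0.2913, 0.1295]
eef_rot: [0.0, 0.161, 0.987, 0.0]
wrist_force: [0.3, -0.9, 0.7]
opening: 0.0
grasp_force: 0.0
```

Run:
```python
from h import *
np.set_printoptions(precision=4,suppress=True)
a=cv2.imread("pics/w1.png")
c=dict(calibration("wrist"));
# calibration at w1: rebuild from TCP offset
from scipy.spatial.transform import Rotation as Ro
o=get_obs();f=lambda q:Ro.from_quat(np.array(q)[[1,2,3,0]]).as_matrix()
Rt=f(o["eef_rot"]);R=np.array(c["R"]);t=np.array(c["t"])
Rc=R@Rt; pc=Rt.T@(-R.T@t-o["eef_pos"]); np.savez("cam.npz",Rc=Rc,pc=pc)
R1=f([-.0006,.1629,.9866,-.0004]);C=np.array([.587,.2884,.261])+R1@pc
c["R"]=Rc@R1.T;c["t"]=-c["R"]@C
m=cv2.inRange(cv2.cvtColor(a,cv2.COLOR_BGR2HSV),(5,60,60),(22,255,255));m[:,200:]=0
ct=max(cv2.findContours(m,0,1)[0],key=cv2.contourArea)
P=np.array([plane("wrist",p,.008,c)[:2] for p in ct[:,0]],np.float32)
print(C,cv2.minEnclosingCircle(P),P.min(0),P.max(0),o["eef_pos"],o["opening"],o["grasp_force"])
# lid circle
print(Rt)
```

```text
[0.5097 0.3141 0.4389] ((0.4542991518974304, -0.00047774851555004716), 0.08104897290468216) [ 0.3746 -0.0814] [0.5331 0.0801] [0.5861 0.2913 0.1295] 0.0001490567455174257 0.0
[[-0.948   0.3183  0.0006]
 [ 0.3183  0.948   0.0002]
 [-0.0005  0.0004 -1.    ]]
```

The fingers shut on nothing, so I'll look.

Run:
```python
from h import *
im=camera("wrist");cv2.imwrite("pics/w2.png",im)
a=camera("scene");b=camera("side")
cv2.imwrite("pics/m2.png",np.vstack([im[:,:][60:400],cv2.resize(np.hstack([a[240:330,300:410],b[110:200,300:410]]),(640,260))]))
for n,x in(("scene",a),("side",b)): print(n,blobs(x,(95,100,50),(125,255,255),(300,110,410,330),4))
```

```text
scene [(array([406.26530612, 237.14285714]), np.int32(49), array([403, 233,   7,   9])), (array([356.42857143, 274.95238095]), np.int32(21), array([354, 273,   6,   5])), (array([329.66666667, 282.5       ]), np.int32(6), array([329, 281,   2,   4])), (array([380.08695652, 293.08695652]), np.int32(46), array([375, 286,   9,  13]))]
side [(array([319.75536481, 147.31759657]), np.int32(233), array([313, 138,  14,  20])), (array([348.5       , 161.06666667]), np.int32(30), array([346, 159,   6,   6])), (array([358.84, 179.24]), np.int32(25), array([353, 176,  11,   7])), (array([378.46153846, 217.84615385]), np.int32(65), array([376, 208,   6,  21])), (array([395.28070175, 227.92982456]), np.int32(57), array([392, 223,   8,  10])), (array([381.76744186, 236.81395349]), np.int32(43), array([380, 231,   5,  13]))]
```

View pics/m2.png

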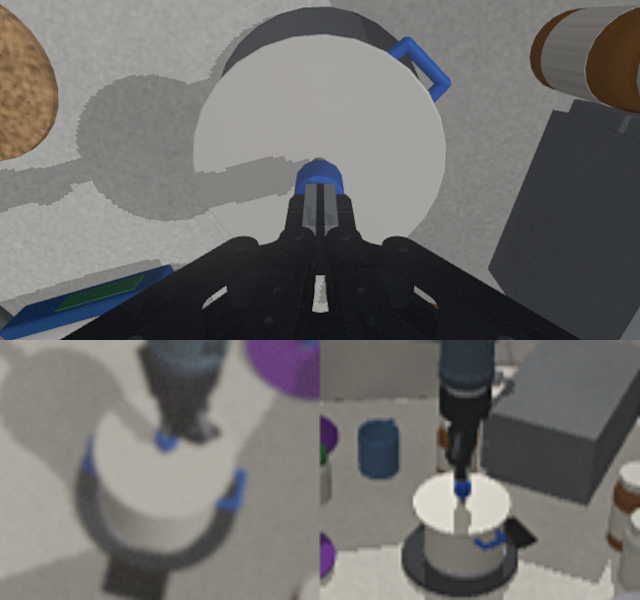

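Run:
```python
from h import *
np.set_printoptions(precision=4,suppress=True)
o=get_obs();c=calibration("wrist");print(o["eef_pos"],o["opening"],-np.array(c["R"]).T@c["t"],np.array(c["R"])[2])
for X in [o["eef_pos"],(.5876,.2896,.148),(.5876,.2896,.158),(.5861,.2913,.148)]: print(proj("wrist",X,c))
im=cv2.imread("pics/w2.png");print([b for b in blobs(im,(95,100,50),(125,255,255),(200,150,450,350),20)])
for n,p in(("scene",(356.4,275)),("side",(348.5,161))): print(plane(n,p,.148))
```

```text
[0.5859 0.2913 0.1291] -0.0019988478583180033 [0.5083 0.3166 0.307 ] [ 0.3008 -0.1008 -0.9483]
[321.0401 229.1857]
[319.1678 247.9565]
[319.1351 257.4317]
[321.3239 244.6045]
[(array([435.8522, 153.6522]), np.int32(115), array([428, 150,  19,  12])), (array([318.8621, 236.1082]), np.int32(1044), array([295, 220,  49,  35]))]
[0.5929 0.2923 0.148 ]
[0.5872 0.2843 0.148 ]
```

Emit:
servo_tool:
  commands: "0 0 0 0 0 -40 0; 0 0 0 0 0 -40 0; 0 0 0 0 0 0 0"

```text
time_s: 3.1
eef_pos: [0.5883, 0.2921, 0.2138]
eef_rot: [0.004, 0.161, 0.987, 0.002]
wrist_force: [0.9, 0.2, -0.6]
opening: 0.003
grasp_force: 0.0
```

Run:
```python
from h import *
np.set_printoptions(precision=4,suppress=True)
o=get_obs();print(o["eef_pos"],o["opening"])
W=camera("wrist");a=camera("scene");b=camera("side")
T=o["eef_pos"]
out=[]
for n,im in(("scene",a),("side",b),("wrist",W)):
    p=proj(n,T);print(n,p,proj(n,T+[0,0,.03]))
    s=8 if n!="wrist" else 2
    h=int(200/s);x,y=int(p[0])-h//1,int(p[1])-h
    cr=cv2.resize(im[y:y+2*h,x:x+2*h],None,fx=s*.66,fy=s*.66,interpolation=cv2.INTER_CUBIC)
    for q in(p,proj(n,T+[0,0,.03])):
        c=((q-[x,y]+.5)*s*.66).astype(int);cv2.drawMarker(cr,tuple(int(v) for v in c),(0,0,255),0,14,1)
    out.append(cr[:264,:264])
cv2.imwrite("pics/tip.png",np.hstack(out))
```

```text
[0.5883 0.2921 0.2138] 0.0034313091355043616
scene [359.1784 264.058 ] [360.0927 259.2309]
side [349.1464 148.1284] [349.4022 142.5542]
wrist [324.4381 237.7702] [325.2056 265.4576]
```

View pics/tip.png

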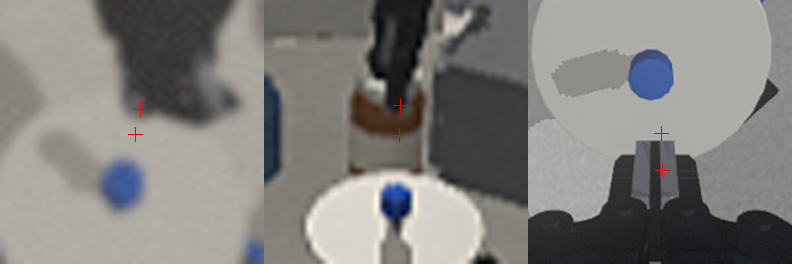

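The side and wrist views both suggest the shut fingertips sit about 30 mm short of the reported TCP. I'll check by feeling for the knob's top, which is at z ≈ 0.159, with the fingers shut.

Emit:
servo_tool:
  commands: "0 0 0 0 -2 40 0; 0 0 0 0 0 40 0; 0 0 0 0 0 2 0; 0 0 0 0 0 0 0"

```text
time_s: 3.75
eef_pos: [0.5841, 0.2891, 0.1253]
eef_rot: [-0.001, 0.161, 0.987, -0.001]
wrist_force: [-0.9, 0.2, 0.2]
opening: 0.002
grasp_force: 0.0
```

Emit:
servo_tool:
  commands: "0 0 0 0 0 2 0; 0 0 0 0 0 2 0; 0 0 0 0 0 0 0"

```text
time_s: 4.12
eef_pos: [0.5851, 0.2894, 0.1242]
eef_rot: [0.0, 0.161, 0.987, -0.0]
wrist_force: [-3.4, -2.2, 8.5]
opening: -0.002
grasp_force: 3.9
```

Contact comes at TCP z ≈ 0.124, so the tips really do sit about 35 mm behind the reported TCP. I'll allow for that offset, open, go lower and grasp.

Emit:
servo_tool:
  commands: "0 0 0 0 0 -25 0.6; 0 0 0 0 0 0 1; 0 0 0 0 0 0 1; 0 0 0 -2 1 0 1; 0 0 0 0 0 0 1"

```text
time_s: 4.75
eef_pos: [0.5872, 0.2896, 0.1472]
eef_rot: [-0.001, 0.161, 0.987, -0.0]
wrist_force: [-0.7, -0.3, 0.4]
opening: 0.993
grasp_force: 0.0
```

Emit:
servo_tool:
  commands: "0 0 0 0 0 20 1; 0 0 0 0 0 15 1; 0 0 0 0 0 8 1; 0 0 0 0 0 5 1; 0 0 0 0 0 0 1"

```text
time_s: 5.38
eef_pos: [0.5873, 0.2897, 0.0997]
eef_rot: [-0.0, 0.161, 0.987, -0.0]
wrist_force: [-0.9, -1.1, -0.5]
opening: 0.999
grasp_force: 0.0
```

Emit:
servo_tool:
  commands: "0 0 0 0 0 3 0.5; 0 0 0 0 0 0 0; 0 0 0 0 0 0 0; 0 0 0 0 0 0 0; 0 0 0 0 0 0 0"

```text
time_s: 6.0
eef_pos: [0.5878, 0.2899, 0.0977]
eef_rot: [0.0, 0.161, 0.987, 0.0]
wrist_force: [0.6, 0.3, 2.5]
opening: 0.284
grasp_force: 58.8
```

The knob is held. I'll lift and carry the lid to the trivet.

Emit:
servo_tool:
  commands: "0 0 0 0 0 -10 0; 0 0 0 0 0 -30 0; 0 0 0 0 0 -30 0; 0 0 0 2 -18 -10 0; 0 0 0 4 -40 0 0"

```text
time_s: 6.62
eef_pos: [0.564, 0.2371, 0.1788]
eef_rot: [0.001, 0.16, 0.987, 0.001]
wrist_force: [0.3, -0.2, -2.1]
opening: 0.282
grasp_force: 59.1
```

Emit:
servo_tool:
  commands: "0 0 0 5 -50 0 0; 0 0 0 6 -55 0 0; 0 0 0 6 -55 0 0; 0 0 0 5 -45 0 0; 0 0 0 4 -35 0 0"

```text
time_s: 7.25
eef_pos: [0.4613, 0.0159, 0.1774]
eef_rot: [0.0, 0.162, 0.987, -0.0]
wrist_force: [-0.1, -0.8, -2.0]
opening: 0.288
grasp_force: 59.2
```

Emit:
servo_tool:
  commands: "0 0 0 2 -20 0 0; 0 0 0 0 0 0 0; 0 0 0 0 0 0 0"

```text
time_s: 7.62
eef_pos: [0.4543, -0.0005, 0.1773]
eef_rot: [0.0, 0.161, 0.987, 0.0]
wrist_force: [0.2, 2.1, -2.4]
opening: 0.282
grasp_force: 59.3
```

Run:
```python
from h import *
np.set_printoptions(precision=4,suppress=True)
o=get_obs();c=calibration("wrist");W=camera("wrist");a=camera("scene");b=camera("side")
print(o["eef_pos"],o["opening"],o["grasp_force"],o["wrist_force"])
for n,i in(("w3",W),("s3",a),("d3",b)):cv2.imwrite(f"pics/{n}.png",i)
m=cv2.inRange(cv2.cvtColor(W,cv2.COLOR_BGR2HSV),(5,60,60),(22,255,255))
n,l,s,ce=cv2.connectedComponentsWithStats(m);print([x for x in s[1:] if x[4]>100])
cs=[cv2.resize(i,(400,250)) for i in(W,a,b)]
cs.append(cv2.resize(a[230:340,290:466],(400,250),interpolation=cv2.INTER_CUBIC))
cv2.imwrite("pics/v3.png",np.vstack([np.hstack(cs[:2]),np.hstack(cs[2:])]))
```

```text
[ 0.4543 -0.0005  0.1773] 0.28214369219990915 59.28025424480438 [ 0.164   2.0773 -2.4007]
[array([271,  84,  93,  17, 649], dtype=int32), array([623, 355,  17,  28, 225], dtype=int32)]
```

View pics/v3.png

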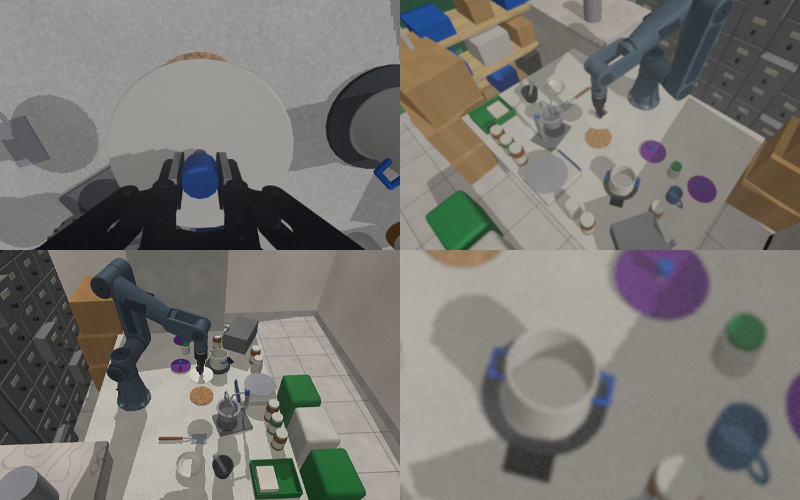

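The lid hangs level over the trivet, and the scene view shows the pot open at (620,180). I'll lower the lid gently.

Emit:
servo_tool:
  commands: "0 0 0 0 0 40 0; 0 0 0 0 0 50 0; 0 0 0 0 0 40 0; 0 0 0 0 0 25 0; 0 0 0 0 0 7 0"

```text
time_s: 8.4
eef_pos: [0.4527, 0.0, 0.0135]
eef_rot: [-0.002, 0.161, 0.987, 0.0]
wrist_force: [-0.8, -0.4, -2.1]
opening: 0.278
grasp_force: 59.3
```

Emit:
servo_tool:
  commands: "0 0 0 0 0 4 0; 0 0 0 0 0 4 0; 0 0 0 0 0 3 0; 0 0 0 0 0 2 0; 0 0 0 0 0 0 0"

```text
time_s: 9.02
eef_pos: [0.4541, -0.0009, 0.0022]
eef_rot: [0.0, 0.161, 0.987, 0.0]
wrist_force: [0.1, 0.6, -2.2]
opening: 0.28
grasp_force: 59.3
```

Emit:
servo_tool:
  commands: "0 0 0 0 0 1.5 0; 0 0 0 0 0 1 0; 0 0 0 0 0 0 0"

```text
time_s: 9.4
eef_pos: [0.4539, -0.0009, -0.0005]
eef_rot: [-0.0, 0.161, 0.987, 0.0]
wrist_force: [-0.2, 1.0, -2.9]
opening: 0.281
grasp_force: 59.3
```

Emit:
servo_tool:
  commands: "0 0 0 0 0 1 0; 0 0 0 0 0 1 0; 0 0 0 0 0 0 0"

```text
time_s: 9.78
eef_pos: [0.454, -0.0009, -0.0025]
eef_rot: [-0.0, 0.161, 0.987, 0.0]
wrist_force: [0.2, 0.4, -1.6]
opening: 0.285
grasp_force: 59.3
```

Emit:
servo_tool:
  commands: "0 0 0 0 0 1 0; 0 0 0 0 0 0 0"

```text
time_s: 10.02
eef_pos: [0.4541, -0.0009, -0.0033]
eef_rot: [-0.0, 0.161, 0.987, -0.0]
wrist_force: [-1.0, 0.1, 0.2]
opening: 0.287
grasp_force: 59.7
```

The lid has touched down and the wrist force has returned to zero. I'll release it, rise, turn the gripper, and go over the bar.

Emit:
servo_tool:
  commands: "0 0 0 0 0 0 0.4; 0 0 0 0 0 0 0.8; 0 0 0 0 0 0 1; 0 0 0 0 0 0 1; 0 0 0 0 0 0 1"

```text
time_s: 10.65
eef_pos: [0.4541, -0.0009, -0.0034]
eef_rot: [0.0, 0.161, 0.987, -0.0]
wrist_force: [0.7, 0.1, 0.3]
opening: 0.998
grasp_force: 0.0
```

Emit:
servo_tool:
  commands: "0 0 0 0 0 -15 1; 0 0 0 0 0 -30 1; 0 0 0.17 0 0 -50 1; 0 0 0.17 0 0 -50 1; 0 0 0.17 0 0 -50 1"

```text
time_s: 11.28
eef_pos: [0.4539, -0.0008, 0.1944]
eef_rot: [0.001, 0.407, 0.913, 0.0]
wrist_force: [0.6, 0.4, 0.1]
opening: 1.002
grasp_force: 0.0
```

Emit:
servo_tool:
  commands: "0 0 0.17 0 0 -50 1; 0 0 0.17 0 0 -50 1; 0 0 0.18 0 0 -50 1; 0 0 0 0 0 -28 1; 0 0 0 0 0 0 1"

```text
time_s: 11.9
eef_pos: [0.4548, -0.001, 0.373]
eef_rot: [0.003, 0.626, 0.78, 0.001]
wrist_force: [-0.2, -0.3, 0.2]
opening: 1.004
grasp_force: 0.0
```

```bash
cat >> h.py <<'E'
from scipy.spatial.transform import Rotation as Ro
def tool(target,o):
    R=Ro.from_quat(np.array(o["eef_rot"])[[1,2,3,0]]).as_matrix();return R.T@(np.array(target)-o["eef_pos"])*1000
E
python3 - <<'E'
from h import *
np.set_printoptions(precision=4,suppress=True)
o=get_obs();print(o["eef_pos"],o["eef_rot"],o["q"],tool((.60,-.247,.37),o))
b=camera("side");cv2.imwrite("pics/d4.png",b)
W=camera("wrist");cv2.imwrite("pics/w4.png",W)
E
```

```text
[ 0.4548 -0.001   0.373 ] [0.0028 0.6263 0.7796 0.0012] [-0.2643 -0.1932  1.6317  0.      1.6971 -0.4816] [-271.4643   88.7372    4.1999]
```

Emit:
servo_tool:
  commands: "0 0 0 -55 18 0 1; 0 0 0 -55 18 0 1; 0 0 0 -55 18 0 1; 0 0 0 -55 18 0 1; 0 0 0 -51 17 0 1"

```text
time_s: 12.62
eef_pos: [0.5993, -0.2478, 0.3671]
eef_rot: [-0.002, 0.627, 0.779, -0.0]
wrist_force: [1.0, -0.4, 0.2]
opening: 1.0
grasp_force: 0.0
```

Emit:
servo_tool:
  commands: "0 0 0 0 0 0 1; 0 0 0 0 0 0 1"

```text
time_s: 12.88
eef_pos: [0.5986, -0.2458, 0.3676]
eef_rot: [-0.002, 0.626, 0.779, -0.0]
wrist_force: [-0.2, 0.2, -0.1]
opening: 1.001
grasp_force: 0.0
```

Run:
```python
from h import *
np.set_printoptions(precision=4,suppress=True)
o=get_obs();c=calibration("wrist");W=camera("wrist");cv2.imwrite("pics/w5.png",W)
import pickle;pickle.dump((o,c),open("w5.pkl","wb"))
print(o["eef_pos"],o["eef_rot"],proj("wrist",(.6,-.247,.24),c),blobs(W,(95,100,50),(125,255,255),(0,0,640,400),60))
```

```text
[ 0.5986 -0.2458  0.3676] [-0.0018  0.6264  0.7795 -0.    ] [321.8346 173.3215] [(array([418.2972,  21.2736]), np.int32(636), array([406,   0,  26,  45])), (array([441.6876, 160.2221]), np.int32(653), array([424, 145,  39,  35])), (array([224.9573, 369.6581]), np.int32(117), array([217, 364,  14,  16]))]
```

View pics/w5.png

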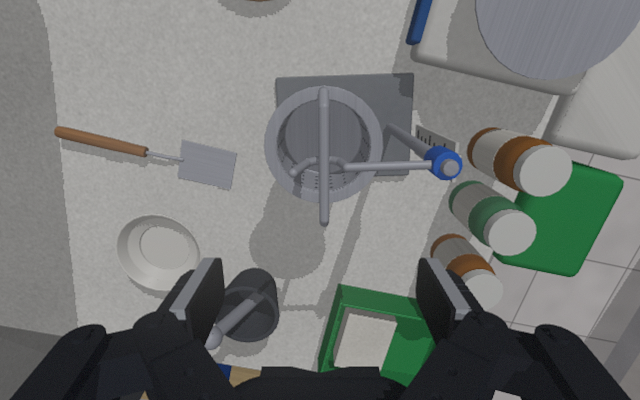

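The wrist view shows the bar running from (322,90) to (324,222). The hook crosses it near (324,165), with its tip at (296,172) and the post at (441,160).

Run:
```python
from h import *
import pickle
np.set_printoptions(precision=4,suppress=True)
o,c=pickle.load(open("w5.pkl","rb"))
W=cv2.imread("pics/w5.png").astype(int)
for v in (105,120,135,195,205,215): print(v,W[v,308:340].mean(1).astype(int).tolist())
A=plane("wrist",(322.5,90),.237,c);B=plane("wrist",(324,222),.237,c);print(A,B,A-B,(A+B)/2,np.linalg.norm(A-B))
H=plane("wrist",(324,165),.237,c);S=plane("wrist",(441.7,160.2),.237,c);print("hook",H,"post",S,S-H,np.linalg.norm(S-H))
for k in(34,-34):
    u=(A-B)/np.linalg.norm(A-B);print(k,tool((A+B)/2+u*k/1000,o))
```

```text
105 [103, 103, 101, 101, 102, 104, 102, 102, 101, 103, 100, 111, 124, 131, 133, 141, 150, 147, 138, 129, 118, 99, 99, 102, 102, 101, 100, 102, 102, 102, 103, 104]
120 [102, 102, 100, 103, 101, 102, 103, 101, 101, 102, 97, 100, 112, 119, 126, 127, 127, 130, 125, 118, 110, 95, 96, 103, 100, 99, 101, 102, 101, 101, 103, 102]
135 [102, 104, 103, 102, 100, 103, 102, 103, 99, 101, 95, 102, 110, 120, 125, 127, 127, 129, 125, 118, 110, 95, 98, 103, 101, 102, 101, 100, 101, 102, 103, 104]
195 [131, 130, 132, 129, 128, 129, 128, 129, 128, 129, 119, 102, 106, 116, 122, 124, 125, 131, 127, 121, 109, 122, 130, 129, 131, 127, 126, 129, 128, 126, 127, 130]
205 [130, 131, 130, 130, 131, 131, 130, 130, 127, 126, 132, 109, 105, 117, 125, 124, 128, 131, 127, 119, 108, 126, 134, 128, 153, 162, 161, 162, 166, 167, 166, 164]
215 [134, 134, 135, 134, 132, 129, 129, 130, 129, 131, 133, 108, 103, 116, 124, 124, 127, 130, 128, 119, 107, 132, 157, 161, 161, 164, 164, 163, 165, 164, 161, 160]
[ 0.5844 -0.1739  0.237 ] [ 0.6131 -0.2962  0.237 ] [-0.0287  0.1223  0.    ] [ 0.5988 -0.235   0.237 ] 0.12563274582238002
hook [ 0.6004 -0.2394  0.237 ] post [ 0.7069 -0.2112  0.237 ] [0.1065 0.0282 0.    ] 0.11014762656939359
34 [ 44.1573   2.285  130.7535]
-34 [-23.8358   3.2323 130.5604]
```

Emit:
servo_tool:
  commands: "0 0 0 43 2.5 0 1; 0 0 0 0 0 45 1; 0 0 0 0 0 50 1; 0 0 0 0 0 40 1; 0 0 0 0 0 15 1"

```text
time_s: 13.55
eef_pos: [0.5909, -0.2017, 0.2176]
eef_rot: [-0.002, 0.626, 0.78, -0.0]
wrist_force: [0.4, -0.7, 0.0]
opening: 1.0
grasp_force: 0.0
```

Emit:
servo_tool:
  commands: "0 0 0 0 0 15 1; 0 0 0 0 0 10 1; 0 0 0 0 0 5 1; 0 0 0 0 0 4 1; 0 0 0 0 0 0 1"

```text
time_s: 14.18
eef_pos: [0.5926, -0.204, 0.1857]
eef_rot: [0.0, 0.626, 0.779, 0.0]
wrist_force: [-0.2, 0.3, -0.2]
opening: 1.002
grasp_force: 0.0
```

Run:
```python
from h import *
np.set_printoptions(precision=4,suppress=True)
o=get_obs();c=calibration("wrist");W=camera("wrist");b=camera("side");cv2.imwrite("pics/w6.png",W)
print(o["eef_pos"],o["wrist_force"])
cv2.imwrite("pics/v6.png",np.hstack([cv2.resize(W,(448,280)),cv2.resize(b[190:310,310:460],(350,280),interpolation=cv2.INTER_CUBIC)]))
```

```text
[ 0.5926 -0.204   0.1857] [-0.2141  0.3328 -0.1997]
```

View pics/v6.png

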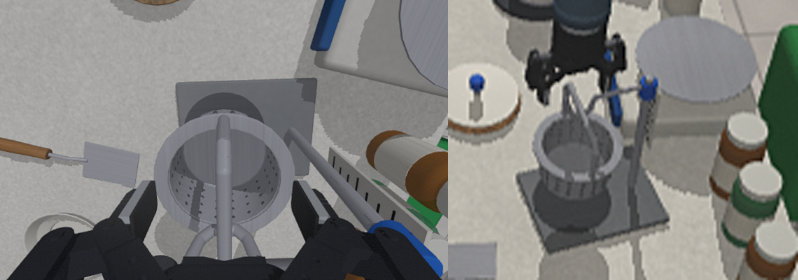

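The fingers straddle the bar with it centred between them, and the lid lies flat on the trivet. Closing.

Emit:
servo_tool:
  commands: "0 0 0 0 0 0 0.5; 0 0 0 0 0 0 0.2; 0 0 0 0 0 0 0; 0 0 0 0 0 0 0; 0 0 0 0 0 0 0"

```text
time_s: 14.9
eef_pos: [0.5925, -0.2039, 0.1856]
eef_rot: [-0.0, 0.626, 0.78, -0.0]
wrist_force: [0.6, -0.7, 0.3]
opening: 0.089
grasp_force: 58.4
```

Emit:
servo_tool:
  commands: "0 0 0 0 0 0 0; 0 0 0 0 0 -3 0; 0 0 0 0 0 -4 0; 0 0 0 0 0 0 0"

```text
time_s: 15.4
eef_pos: [0.5925, -0.2039, 0.193]
eef_rot: [0.0, 0.626, 0.78, -0.0]
wrist_force: [0.3, 0.1, -1.2]
opening: 0.09
grasp_force: 58.4
```

Emit:
servo_tool:
  commands: "0 0 0 0 0 -4 0; 0 0 0 0 0 -4 0; 0 0 0 0 0 -6 0; 0 0 0 0 0 -6 0; 0 0 0 0 0 0 0"

```text
time_s: 16.02
eef_pos: [0.5929, -0.204, 0.2135]
eef_rot: [0.001, 0.626, 0.78, 0.0]
wrist_force: [-0.0, -0.1, -3.9]
opening: 0.091
grasp_force: 58.4
```

Emit:
servo_tool:
  commands: "0 0 0 0 0 -10 0; 0 0 0 0 0 -10 0; 0 0 0 0 0 -10 0; 0 0 0 0 0 -5 0; 0 0 0 0 0 0 0"

```text
time_s: 16.65
eef_pos: [0.5927, -0.204, 0.2483]
eef_rot: [0.001, 0.626, 0.78, 0.0]
wrist_force: [0.3, 0.9, -3.8]
opening: 0.091
grasp_force: 58.5
```

Run:
```python
from h import *
np.set_printoptions(precision=4,suppress=True)
o=get_obs();c=calibration("wrist");W=camera("wrist");a=camera("scene");b=camera("side")
for n,i in(("w7",W),("s7",a),("d7",b)):cv2.imwrite(f"pics/{n}.png",i)
print(o["eef_pos"],o["eef_rot"],o["wrist_force"],o["torque"],o["opening"])
cv2.imwrite("pics/v7.png",np.hstack([cv2.resize(W,(448,280)),cv2.resize(b[190:310,310:460],(350,280),interpolation=cv2.INTER_CUBIC)]))
```

```text
[ 0.5927 -0.204   0.2483] [0.0005 0.6264 0.7795 0.0001] [ 0.2549  0.9129 -3.8273] [0.1449 0.0954 0.0392] 0.09112178455052532
```

View pics/v7.png

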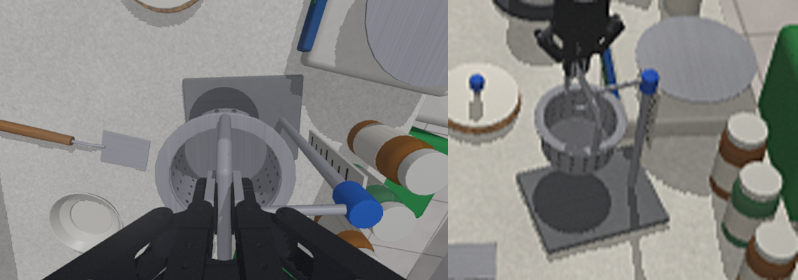

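The basket hangs clear: the hook is at its top stop and the weight is about 3.7 N. The basket looks level in the gripper. I'll lift 5 mm more, then draw off along tool −y.

Emit:
servo_tool:
  commands: "0 0 0 0 0 -5 0; 0 0 0 0 0 0 0; 0 0 0 0 -6 0 0; 0 0 0 0 -8 0 0; 0 0 0 0 0 0 0"

```text
time_s: 17.42
eef_pos: [0.5781, -0.2071, 0.2526]
eef_rot: [-0.0, 0.627, 0.779, -0.0]
wrist_force: [-0.6, -0.5, -3.7]
opening: 0.093
grasp_force: 58.5
```

Emit:
servo_tool:
  commands: "0 0 0 0 -8 0 0; 0 0 0 0 -10 0 0; 0 0 0 0 -10 0 0; 0 0 0 0 0 0 0"

```text
time_s: 17.92
eef_pos: [0.5507, -0.2132, 0.2528]
eef_rot: [0.0, 0.627, 0.779, -0.0]
wrist_force: [1.0, -0.1, -2.7]
opening: 0.094
grasp_force: 58.5
```

Emit:
servo_tool:
  commands: "0 0 0 0 -15 0 0; 0 0 0 0 -25 0 0; 0 0 0 0 -25 0 0; 0 0 0 0 -25 0 0; 0 0 0 0 0 0 0"

```text
time_s: 18.55
eef_pos: [0.4619, -0.2327, 0.2527]
eef_rot: [-0.0, 0.627, 0.779, -0.0]
wrist_force: [0.1, -0.2, -3.1]
opening: 0.093
grasp_force: 58.6
```

The basket is off the hook. I'll carry it to a viewing point short of the pot so the wrist camera can find the mouth.

Emit:
servo_tool:
  commands: "0 0 0 25 0 -10 0; 0 0 0 40 5 -10 0; 0 0 0 45 20 -10 0; 0 0 0 45 30 0 0; 0 0 0 45 35 0 0"

```text
time_s: 19.18
eef_pos: [0.5092, -0.0159, 0.2833]
eef_rot: [0.001, 0.627, 0.779, 0.0]
wrist_force: [0.5, -0.3, -2.3]
opening: 0.091
grasp_force: 58.7
```

Emit:
servo_tool:
  commands: "0 0 0 45 35 0 0; 0 0 0 45 35 0 0; 0 0 0 45 35 0 0; 0 0 0 32 26 0 0; 0 0 0 15 13 0 0"

```text
time_s: 19.8
eef_pos: [0.6104, 0.1941, 0.282]
eef_rot: [-0.0, 0.625, 0.78, 0.0]
wrist_force: [0.5, -0.6, -3.0]
opening: 0.087
grasp_force: 58.7
```

Emit:
servo_tool:
  commands: "0 0 0 0 0 0 0; 0 0 0 0 0 0 0; 0 0 0 0 0 0 0"

```text
time_s: 20.18
eef_pos: [0.6097, 0.1902, 0.2828]
eef_rot: [0.0, 0.627, 0.779, -0.0]
wrist_force: [-0.6, -0.3, -2.9]
opening: 0.087
grasp_force: 58.7
```

Run:
```python
from h import *
import pickle
np.set_printoptions(precision=4,suppress=True)
o=get_obs();c=calibration("wrist");W=camera("wrist");a=camera("scene");b=camera("side")
for n,i in(("w8",W),("s8",a),("d8",b)):cv2.imwrite(f"pics/{n}.png",i)
pickle.dump((o,c),open("w8.pkl","wb"))
print(o["eef_pos"],o["eef_rot"],o["wrist_force"],o["opening"])
print("expected rim centre",proj("wrist",(.587,.288,.115),c))
for x in blobs(W,(95,80,40),(125,255,255),(0,0,640,400),40): print(x)
g=cv2.cvtColor(W,cv2.COLOR_BGR2HSV)
p=proj("wrist",(.587,.288,.115),c).astype(int)
for dv in(-10,0,10):print("row",p[1]+dv,g[p[1]+dv,max(0,p[0]-110):p[0]+110:3,2].tolist())
print("col",g[0:170:3,p[0],2].tolist())
a3=cv2.imread("pics/s3.png")
print(blobs(a3,(95,100,50),(125,255,255),(310,250,400,330),4))
```

```text
[0.6097 0.1902 0.2828] [ 0.0001  0.6268  0.7792 -0.    ] [-0.6305 -0.3269 -2.9128] 0.08730404537253939
expected rim centre [318.9783  58.8818]
(array([78.8951,  2.679 ]), np.int32(162), array([63,  0, 29,  8]))
(array([346.5017, 126.849 ]), np.int32(576), array([322, 107,  46,  33]))
(array([180.7398, 259.252 ]), np.int32(369), array([170, 249,  22,  22]))
row 48 [165, 161, 160, 165, 162, 159, 164, 160, 166, 164, 161, 157, 128, 78, 77, 79, 79, 76, 154, 144, 111, 96, 97, 99, 136, 136, 136, 136, 136, 136, 135, 135, 136, 136, 136, 136, 137, 136, 135, 136, 135, 137, 135, 135, 136, 135, 135, 135, 133, 136, 135, 134, 134, 134, 135, 136, 110, 102, 103, 103, 101, 98, 169, 30, 35, 36, 34, 35, 35, 34, 35, 32, 26, 126]
row 58 [162, 164, 166, 163, 169, 163, 161, 165, 164, 162, 157, 157, 128, 81, 79, 77, 80, 78, 97, 171, 117, 102, 96, 108, 136, 134, 136, 134, 136, 136, 136, 136, 135, 134, 136, 135, 136, 136, 136, 135, 136, 136, 136, 136, 136, 134, 133, 134, 136, 134, 135, 135, 135, 135, 135, 135, 116, 103, 103, 105, 101, 150, 149, 34, 38, 39, 37, 38, 35, 37, 31, 32, 33, 119]
row 68 [167, 160, 161, 163, 164, 168, 162, 161, 163, 161, 167, 161, 132, 78, 80, 79, 77, 79, 79, 154, 156, 125, 108, 98, 131, 135, 134, 134, 136, 135, 135, 134, 136, 135, 135, 135, 137, 135, 135, 135, 135, 135, 133, 135, 134, 135, 136, 135, 133, 134, 135, 133, 134, 135, 135, 135, 104, 103, 103, 103, 138, 168, 54, 42, 41, 30, 106, 129, 132, 129, 129, 133, 129, 127]
col [96, 140, 138, 138, 140, 138, 139, 138, 138, 136, 137, 137, 137, 137, 136, 136, 134, 137, 136, 136, 135, 135, 135, 136, 135, 134, 136, 135, 133, 134, 133, 134, 134, 133, 133, 134, 151, 146, 171, 119, 65, 64, 62, 64, 62, 63, 97, 135, 132, 133, 128, 127, 118, 111, 138, 114, 117]
[(array([331.0333, 281.2667]), np.int32(30), array([329, 274,   6,  13])), (array([380.0577, 292.5   ]), np.int32(52), array([375, 285,   9,  14]))]
```

```bash
cat > rim.py <<'E'
from h import *
from scipy.optimize import least_squares
def rim(W,c,g0,z=.115,r=.064,dbg=True):
    V=cv2.cvtColor(W,cv2.COLOR_BGR2HSV)[:,:,2].astype(int);g=np.array(g0,float)
    P=[]
    for th in np.linspace(-np.pi,np.pi,144,endpoint=False):
        rs=np.arange(.050,.078,.0003)
        uv=np.array([proj("wrist",(g[0]+q*np.cos(th),g[1]+q*np.sin(th),z),c) for q in rs])
        if uv.min()<1 or uv[:,1].max()>170 : continue
        v=V[np.round(uv[:,1]).astype(int),np.round(uv[:,0]).astype(int)]
        br=np.where(v>140)[0]
        if len(br)==0: continue
        # first fall from bright to dark
        for i in range(br[0],len(v)-5):
            if v[i]>=115 and v[i+1]<115 and v[i+5]<90: P.append(g[:2]+rs[i+1]*np.array([np.cos(th),np.sin(th)]));break
    P=np.array(P)
    f=least_squares(lambda x:np.hypot(*(P-x[:2]).T)-x[2],[g[0],g[1],r],loss="soft_l1",f_scale=.001)
    f2=least_squares(lambda x:np.hypot(*(P-x).T)-r,g[:2],loss="soft_l1",f_scale=.001)
    if dbg: print(len(P),"free",f.x,"fixed r",f2.x,"rms",np.sqrt(np.mean(f.fun**2)),np.degrees(np.arctan2(*(P-f.x[:2]).T[::-1])).astype(int)[::4])
    return f2.x
E
python3 - <<'E'
from rim import *
import pickle
np.set_printoptions(precision=4,suppress=True)
o,c=pickle.load(open("w8.pkl","rb"));W=cv2.imread("pics/w8.png")
g=plane("wrist",(329,58),.115,c);print(g)
x=rim(W,c,g[:2]);x=rim(W,c,x);x=rim(W,c,x)
# handles
a3=[("scene",(331,280.5)),("scene",(380,292.5))]
# bar in the wrist view: columns across rows 100..150
V=cv2.cvtColor(W,cv2.COLOR_BGR2GRAY)
for v in(150,165,180,195):print(v,V[v,300:342].tolist())
for z in(.336,.333):print("bar ctr nominal px",[proj("wrist",o["eef_pos"]+np.array([-.215*k,.977*k,z-o["eef_pos"][2]]),c) for k in(.029,-.036)])
E
```

```text
[0.5962 0.2908 0.115 ]
94 free [0.594  0.2981 0.0639] fixed r [0.594  0.2982] rms 0.0003130011972523055 [-173 -163 -153 -143 -133 -124 -112 -103  -94  -85  -70  -61  -52  -34
  -25  -16   -6    3   13   23   33  160  170 -178]
90 free [0.5941 0.2981 0.0638] fixed r [0.594  0.2983] rms 0.00031505934810595315 [ 179 -170 -160 -150 -140 -130 -120 -110 -100  -90  -72  -62  -52  -32
  -22  -12   -2    7   17   27   37  164  174]
90 free [0.594  0.2981 0.0638] fixed r [0.594  0.2983] rms 0.00037187899323971147 [ 179 -170 -160 -150 -140 -130 -120 -110 -100  -90  -74  -64  -54  -34
  -22  -12   -2    7   17   27   37  164  174]
150 [124, 123, 127, 130, 130, 130, 129, 130, 129, 129, 128, 127, 128, 130, 130, 130, 131, 128, 127, 127, 126, 125, 124, 123, 123, 124, 124, 124, 125, 125, 126, 127, 127, 125, 126, 128, 131, 130, 129, 127, 126, 128]
165 [131, 130, 131, 130, 131, 132, 131, 130, 128, 129, 127, 125, 126, 127, 130, 115, 101, 102, 108, 112, 113, 114, 113, 114, 115, 116, 115, 112, 116, 127, 126, 125, 129, 129, 130, 129, 125, 127, 127, 128, 129, 129]
180 [127, 126, 127, 127, 127, 128, 127, 129, 117, 103, 100, 100, 90, 90, 95, 100, 104, 109, 112, 113, 113, 113, 113, 116, 116, 115, 115, 113, 108, 104, 107, 119, 126, 127, 126, 123, 123, 125, 124, 125, 126, 126]
195 [104, 103, 102, 98, 101, 101, 100, 102, 100, 102, 94, 91, 95, 98, 102, 107, 110, 112, 113, 112, 113, 112, 112, 115, 114, 113, 115, 113, 112, 107, 103, 100, 100, 102, 102, 103, 102, 100, 101, 100, 102, 101]
bar ctr nominal px [array([320.6842, 217.4622]), array([320.7331, 347.7614])]
bar ctr nominal px [array([320.67  , 214.6218]), array([320.7199, 342.9487])]
```

```bash
cat > fl.py <<'E'
from h import *
from scipy.optimize import least_squares
def flange(W,c,g0,z,vmax,r=.069,span=(.061,.077)):
    V=cv2.GaussianBlur(W,(3,3),0).astype(float); g=np.array(g0[:2],float)
    for it in range(4):
        P=[]
        for th in np.linspace(-np.pi,np.pi,180,endpoint=False):
            rs=np.arange(*span,.0004); d=np.array([np.cos(th),np.sin(th)])
            uv=np.array([proj("wrist",(*(g+q*d),z),c) for q in rs])
            if uv.min()<2 or uv[:,0].max()>636 or uv[:,1].max()>vmax: continue
            s=cv2.remap(V.astype(np.float32),uv[:,:1].astype(np.float32),uv[:,1:].astype(np.float32),1)[:,0]
            gr=np.abs(s[6:]-s[:-6]).sum(1)
            if gr.max()>30:
                i=np.where(gr>.6*gr.max())[0][-1]  # outermost strong edge
                P.append(g+rs[i+3]*d)
        P=np.array(P)
        f=least_squares(lambda x:np.hypot(*(P-x[:2]).T)-x[2],[*g,r],loss="cauchy",f_scale=.0007)
        f2=least_squares(lambda x:np.hypot(*(P-x).T)-r,g,loss="cauchy",f_scale=.0007)
        g=f2.x
    print(len(P),"free",f.x,"fixed",f2.x,"MAD",np.median(np.abs(f2.fun)))
    return g
E
python3 - <<'E'
from fl import *
import pickle
np.set_printoptions(precision=4,suppress=True)
o,c=pickle.load(open("w5.pkl","rb"));W=cv2.imread("pics/w5.png")
for z in(.158,.162):flange(W,c,(.600,-.238),z,255)
o,c=pickle.load(open("w8.pkl","rb"));W=cv2.imread("pics/w8.png")
R=Ro.from_quat(np.array(o["eef_rot"])[[1,2,3,0]]).as_matrix()
for z in(.256,.261):
    g=flange(W,c,(o["eef_pos"]+R@[-.036,0,0]),z,260);print("tool offset",R.T@(np.array([*g,0])-o["eef_pos"])*1000)
d=np.load("cam.npz");Rc,pc=d["Rc"],d["pc"]
c7=dict(c);R1=Ro.from_quat([.6264,.7795,.0001,.0005]).as_matrix();e=np.array([.5927,-.204,.2483]);c7["R"]=Rc@R1.T;c7["t"]=-c7["R"]@(e+R1@pc)
W=cv2.imread("pics/w7.png");g=flange(W,c7,(e+R1@[-.036,0,0]),.222,260);print("w7",R1.T@(np.array([*g,0])-e)*1000)
E
```

```text
150 free [ 0.5995 -0.2379  0.07  ] fixed [ 0.5995 -0.2369] MAD 0.000833694513618255
149 free [ 0.5993 -0.2371  0.0693] fixed [ 0.5993 -0.237 ] MAD 0.00039763739327686176
87 free [0.618  0.1572 0.0699] fixed [0.6175 0.1585] MAD 0.0007151379815905773
tool offset [-32.5602   0.7573 282.7771]
86 free [0.6172 0.1603 0.068 ] fixed [0.6174 0.1588] MAD 0.000419692995185586
tool offset [-32.3048   0.7376 282.777 ]
92 free [ 0.6001 -0.2366  0.0697] fixed [ 0.5998 -0.2357] MAD 0.000786980650105483
w7 [-32.3046  -0.0787 248.3212]
```

The pot mouth centre is (0.594, 0.298). The basket axis sits 32.8 mm along tool −x from the TCP. I'll go over the mouth.

Emit:
servo_tool:
  commands: "0 0 0 30 2 0 0; 0 0 0 40 2 0 0; 0 0 0 40 2 0 0; 0 0 0 24 1 0 0; 0 0 0 8 0.6 0 0"

```text
time_s: 20.95
eef_pos: [0.5864, 0.3323, 0.2825]
eef_rot: [0.0, 0.626, 0.78, -0.0]
wrist_force: [-0.6, -1.4, -3.1]
opening: 0.09
grasp_force: 58.7
```

Emit:
servo_tool:
  commands: "0 0 0 0 0 20 0; 0 0 0 0 0 20 0; 0 0 0 0 0 15 0; 0 0 0 0 0 0 0; 0 0 0 0 0 0 0"

```text
time_s: 21.58
eef_pos: [0.5871, 0.3313, 0.2281]
eef_rot: [0.0, 0.627, 0.779, 0.0]
wrist_force: [0.4, 0.2, -4.1]
opening: 0.094
grasp_force: 58.6
```

Run:
```python
from h import *
np.set_printoptions(precision=4,suppress=True)
o=get_obs();print(o["eef_pos"],o["eef_rot"],o["wrist_force"],o["torque"])
R=Ro.from_quat(np.array(o["eef_rot"])[[1,2,3,0]]).as_matrix()
print("basket-pot, tool mm",R.T@(o["eef_pos"]+R@[-.0328,.0003,0]-[.594,.2983,0])*1000)
```

```text
[0.5871 0.3313 0.2281] [0.0002 0.6265 0.7794 0.0003] [ 0.3961  0.1823 -4.0835] [ 0.1066 -0.0041  0.0173]
basket-pot, tool mm [   0.8884    0.8522 -228.0503]
```

Emit:
servo_tool:
  commands: "0 0 0 -0.9 -0.8 5 0; 0 0 0 0 0 5 0; 0 0 0 0 0 4 0; 0 0 0 0 0 4 0; 0 0 0 0 0 0 0"

```text
time_s: 22.2
eef_pos: [0.5858, 0.3303, 0.209]
eef_rot: [-0.0, 0.626, 0.78, -0.0]
wrist_force: [0.5, 0.0, -4.0]
opening: 0.092
grasp_force: 58.7
```

Emit:
servo_tool:
  commands: "0 0 0 0 0 3 0; 0 0 0 0 0 3 0; 0 0 0 0 0 0 0"

```text
time_s: 22.58
eef_pos: [0.5859, 0.3303, 0.2032]
eef_rot: [-0.0, 0.626, 0.78, -0.0]
wrist_force: [0.3, 0.0, -3.3]
opening: 0.088
grasp_force: 58.8
```

Emit:
servo_tool:
  commands: "0 0 0 0 0 3 0; 0 0 0 0 0 3 0; 0 0 0 0 0 0 0"

```text
time_s: 22.95
eef_pos: [0.5858, 0.3303, 0.1971]
eef_rot: [-0.0, 0.626, 0.78, -0.0]
wrist_force: [0.6, -0.2, -2.8]
opening: 0.086
grasp_force: 58.8
```

Emit:
servo_tool:
  commands: "0 0 0 0 0 4 0; 0 0 0 0 0 4 0; 0 0 0 0 0 4 0; 0 0 0 0 0 0 0"

```text
time_s: 23.45
eef_pos: [0.5857, 0.3303, 0.1849]
eef_rot: [-0.0, 0.626, 0.78, -0.0]
wrist_force: [-0.5, -0.6, -3.2]
opening: 0.092
grasp_force: 58.7
```

Emit:
servo_tool:
  commands: "0 0 0 0 0 5 0; 0 0 0 0 0 5 0; 0 0 0 0 0 5 0; 0 0 0 0 0 0 0"

```text
time_s: 23.95
eef_pos: [0.5856, 0.3303, 0.1697]
eef_rot: [-0.0, 0.626, 0.78, -0.001]
wrist_force: [0.3, 0.2, -3.4]
opening: 0.09
grasp_force: 58.7
```

Emit:
servo_tool:
  commands: "0 0 0 0 0 4 0; 0 0 0 0 0 4 0; 0 0 0 0 0 4 0; 0 0 0 0 0 0 0"

```text
time_s: 24.45
eef_pos: [0.5858, 0.3303, 0.158]
eef_rot: [-0.0, 0.626, 0.78, -0.0]
wrist_force: [0.0, -0.2, -2.8]
opening: 0.094
grasp_force: 58.7
```

Emit:
servo_tool:
  commands: "0 0 0 0 0 3 0; 0 0 0 0 0 3 0; 0 0 0 0 0 2 0; 0 0 0 0 0 0 0"

```text
time_s: 24.95
eef_pos: [0.5859, 0.3304, 0.1503]
eef_rot: [-0.0, 0.626, 0.78, -0.0]
wrist_force: [0.9, 0.5, -4.0]
opening: 0.098
grasp_force: 58.8
```

Emit:
servo_tool:
  commands: "0 0 0 0 0 1.5 0; 0 0 0 0 0 1.5 0; 0 0 0 0 0 0 0"

```text
time_s: 25.32
eef_pos: [0.5863, 0.3306, 0.1478]
eef_rot: [0.0, 0.626, 0.78, 0.0]
wrist_force: [0.5, 0.5, -1.0]
opening: 0.09
grasp_force: 58.9
```

Emit:
servo_tool:
  commands: "0 0 0 0 0 1 0; 0 0 0 0 0 1 0; 0 0 0 0 0 0 0"

```text
time_s: 25.7
eef_pos: [0.5865, 0.3311, 0.1464]
eef_rot: [0.0, 0.626, 0.78, 0.001]
wrist_force: [-0.2, 3.3, 2.1]
opening: 0.094
grasp_force: 59.4
```

Emit:
servo_tool:
  commands: "0 0 0 0 0 1 0; 0 0 0 0 0 0 0"

```text
time_s: 25.95
eef_pos: [0.5866, 0.3314, 0.1456]
eef_rot: [0.0, 0.626, 0.78, 0.001]
wrist_force: [-0.4, 5.1, 4.0]
opening: 0.091
grasp_force: 59.6
```

Emit:
servo_tool:
  commands: "0 0 0 0 0 1 0; 0 0 0 0 0 0 0"

```text
time_s: 26.2
eef_pos: [0.5868, 0.3318, 0.145]
eef_rot: [0.0, 0.626, 0.78, 0.002]
wrist_force: [-1.3, 5.9, 4.4]
opening: 0.089
grasp_force: 59.8
```

Emit:
servo_tool:
  commands: "0 0 0 0 0 0 0.15; 0 0 0 0 0 0 0.3; 0 0 0 0 0 0 0.6; 0 0 0 0 0 0 1; 0 0 0 0 0 0 1"

```text
time_s: 26.82
eef_pos: [0.5861, 0.3303, 0.1435]
eef_rot: [0.0, 0.626, 0.779, -0.0]
wrist_force: [0.3, -0.4, 0.1]
opening: 0.922
grasp_force: 0.0
```

Emit:
servo_tool:
  commands: "0 0 0 0 0 0 1; 0 0 0 0 0 -10 1; 0 0 0 0 0 -30 1; 0 0 0 0 0 -40 1; 0 0 0 0 0 0 1"

```text
time_s: 27.45
eef_pos: [0.5886, 0.3314, 0.2294]
eef_rot: [0.002, 0.626, 0.78, 0.004]
wrist_force: [0.2, 0.3, 0.3]
opening: 1.0
grasp_force: 0.0
```

Emit:
servo_tool:
  commands: "0 0 0 -30 0 -40 1; 0 0 0 -30 0 -40 1; 0 0 0 0 0 0 1; 0 0 0 0 0 0 1"

```text
time_s: 27.95
eef_pos: [0.5986, 0.2718, 0.3026]
eef_rot: [-0.001, 0.627, 0.779, -0.0]
wrist_force: [-1.0, -0.2, -0.6]
opening: 0.999
grasp_force: 0.0
```

Run:
```python
from fl import *
import pickle
np.set_printoptions(precision=4,suppress=True)
o=get_obs();c=calibration("wrist");W=camera("wrist");a=camera("scene");b=camera("side")
for n,i in(("w9",W),("s9",a),("d9",b)):cv2.imwrite(f"pics/{n}.png",i)
pickle.dump((o,c),open("w9.pkl","wb"))
print(o["eef_pos"],o["eef_rot"],o["wrist_force"],o["opening"],"exp flange",proj("wrist",(.594,.298,.119),c))
for z in(.115,.119,.123,.127):print(z);flange(W,c,(.594,.298),z,260)
V=cv2.cvtColor(W,cv2.COLOR_BGR2GRAY)
x=int(proj("wrist",(.594,.298,.195),c)[0])
for v in range(60,260,15):print(v,V[v,x-18:x+18].tolist())
```

```text
[0.5986 0.2718 0.3026] [-0.0005  0.6265  0.7794 -0.0004] [-0.9761 -0.2009 -0.6129] 0.9989929030267892 exp flange [321.5822 134.0056]
0.115
157 free [0.5943 0.2962 0.0707] fixed [0.5941 0.2982] MAD 0.0020335236091947317
0.119
157 free [0.5942 0.2969 0.0699] fixed [0.5942 0.2978] MAD 0.0008215244325528448
0.123
157 free [0.594  0.2973 0.0692] fixed [0.5941 0.2975] MAD 0.0003976746884970378
0.127
156 free [0.5939 0.2978 0.0685] fixed [0.5938 0.2973] MAD 0.0007592942521607859
60 [56, 58, 58, 58, 55, 59, 57, 59, 59, 60, 58, 58, 58, 60, 62, 65, 72, 78, 78, 78, 75, 74, 65, 57, 58, 58, 59, 59, 57, 58, 58, 55, 57, 56, 60, 57]
75 [128, 127, 131, 127, 128, 128, 129, 130, 131, 129, 129, 126, 105, 102, 117, 125, 129, 130, 131, 134, 135, 129, 120, 113, 116, 127, 129, 126, 127, 130, 127, 128, 132, 132, 130, 129]
90 [100, 99, 100, 100, 101, 99, 99, 99, 100, 102, 97, 101, 88, 96, 110, 117, 123, 124, 127, 128, 127, 123, 118, 109, 95, 94, 100, 101, 99, 98, 100, 100, 103, 100, 100, 100]
105 [100, 98, 97, 101, 100, 100, 97, 100, 101, 101, 98, 98, 89, 97, 109, 116, 121, 125, 125, 127, 128, 122, 118, 110, 
[... 1153 characters left out ...]
 130, 130, 129, 130, 128, 128, 119, 102, 103, 113, 124, 126, 127, 130, 129, 123, 114, 105, 121, 129, 129, 129, 129, 128, 130, 128, 126, 126, 124]
225 [130, 130, 130, 128, 126, 127, 126, 126, 126, 129, 129, 127, 127, 126, 128, 127, 128, 128, 130, 131, 130, 130, 129, 129, 131, 134, 132, 129, 126, 124, 126, 129, 146, 157, 161, 162]
240 [127, 125, 126, 127, 131, 132, 134, 130, 127, 129, 127, 126, 126, 124, 123, 129, 132, 133, 132, 132, 128, 128, 127, 128, 129, 133, 132, 129, 159, 168, 165, 164, 165, 167, 167, 166]
255 [128, 129, 131, 132, 131, 132, 130, 131, 132, 132, 133, 132, 129, 126, 127, 128, 131, 158, 168, 166, 167, 165, 164, 162, 163, 162, 161, 161, 162, 163, 161, 161, 163, 161, 160, 158]
```

Run:
```python
from h import *
import pickle
np.set_printoptions(precision=4,suppress=True)
V=lambda n:cv2.cvtColor(cv2.imread(n),cv2.COLOR_BGR2GRAY).astype(int)
def rep(pk,im,ctr,z,rows):
    o,c=pickle.load(open(pk,"rb"));R=Ro.from_quat(np.array(o["eef_rot"])[[1,2,3,0]]).as_matrix()
    C=np.array([*ctr,z])
    print(pk,"exp ends",[proj("wrist",C+R@[k,0,0],c).round(1) for k in(.07,.065,-.065,-.07)],"mid",proj("wrist",C,c))
    x=int(round(proj("wrist",C,c)[0]))
    for a,b in rows:print(a,V(im)[a:b,x-2:x+3].mean(1).astype(int).tolist())
rep("w5.pkl","pics/w5.png",(.5993,-.237),.234,[(80,100),(210,235)])
rep("w9.pkl","pics/w9.png",(.5941,.2977),.195,[(55,80),(205,232)])
print(tool((.594,.2975,.3),get_obs()))
```

```text
w5.pkl exp ends [array([323.6,  83.8]), array([323.6,  89.7]), array([323.2, 224.6]), array([323.2, 229.1])] mid [323.3837 161.5397]
80 [103, 102, 102, 102, 101, 119, 127, 119, 129, 135, 134, 134, 134, 133, 134, 134, 134, 133, 134, 133]
210 [123, 123, 122, 123, 123, 123, 123, 123, 123, 122, 123, 115, 101, 90, 87, 89, 105, 124, 129, 131, 136, 142, 141, 145, 145]
w9.pkl exp ends [array([322.,  60.]), array([322. ,  66.8]), array([321.8, 218. ]), array([321.8, 223. ])] mid [321.896 147.81 ]
55 [69, 73, 74, 74, 76, 76, 75, 95, 124, 133, 133, 132, 132, 131, 132, 131, 132, 132, 133, 131, 131, 132, 132, 135, 139]
205 [126, 126, 126, 126, 126, 127, 121, 111, 96, 89, 89, 89, 87, 96, 120, 129, 131, 132, 132, 130, 129, 128, 127, 128, 128, 129, 130]
[25.4233  1.5554  1.5111]
```

By image the basket is level and home, with the bar midpoint over the flange centre. As a last check I'll touch the bar's middle lightly with the fingers shut. Contact should come at TCP ≈ 0.165.

Emit:
servo_tool:
  commands: "0 0 0 25 1.5 0 0.3; 0 0 0 0 0 30 0; 0 0 0 0 0 40 0; 0 0 0 0 0 40 0; 0 0 0 0 0 16 0"

```text
time_s: 28.72
eef_pos: [0.5926, 0.2965, 0.1733]
eef_rot: [-0.002, 0.626, 0.78, -0.003]
wrist_force: [-0.4, 0.1, -0.2]
opening: -0.003
grasp_force: 0.0
```

Emit:
servo_tool:
  commands: "0 0 0 0 0 3 0; 0 0 0 0 0 0 0; 0 0 0 0 0 2 0; 0 0 0 0 0 0 0"

```text
time_s: 29.22
eef_pos: [0.5956, 0.2967, 0.1736]
eef_rot: [0.0, 0.626, 0.779, 0.001]
wrist_force: [-0.9, -0.3, 1.0]
opening: -0.001
grasp_force: 0.0
```

Emit:
servo_tool:
  commands: "0 0 0 0 0 2 0; 0 0 0 0 0 0 0; 0 0 0 0 0 1 0; 0 0 0 0 0 0 0"

```text
time_s: 29.72
eef_pos: [0.595, 0.2965, 0.1694]
eef_rot: [-0.0, 0.626, 0.78, -0.0]
wrist_force: [-0.0, -0.0, -0.1]
opening: -0.001
grasp_force: 0.0
```

Emit:
servo_tool:
  commands: "0 0 0 0 0 2 0; 0 0 0 0 0 0 0"

```text
time_s: 29.98
eef_pos: [0.595, 0.2965, 0.1673]
eef_rot: [-0.0, 0.626, 0.78, -0.0]
wrist_force: [-0.2, 0.0, 0.3]
opening: 0.0
grasp_force: 0.0
```

Emit:
servo_tool:
  commands: "0 0 0 0 0 2 0; 0 0 0 0 0 0 0"

```text
time_s: 30.22
eef_pos: [0.5959, 0.2968, 0.1667]
eef_rot: [0.001, 0.626, 0.78, 0.001]
wrist_force: [-0.3, -0.5, 3.8]
opening: -0.001
grasp_force: 2.2
```

Emit:
servo_tool:
  commands: "0 0 0 0 0 1.5 0; 0 0 0 0 0 0 0"

```text
time_s: 30.48
eef_pos: [0.5967, 0.2969, 0.1665]
eef_rot: [0.001, 0.626, 0.78, 0.002]
wrist_force: [0.6, -0.1, 9.8]
opening: 0.002
grasp_force: 4.5
```

Contact is firm at 0.1666, so the bar centre is about 0.196 m and the basket is seated. I'll retreat and hand in.

Emit:
servo_tool:
  commands: "0 0 0 0 0 -10 0; 0 0 0 0 0 -40 0; 0 0 0 0 0 -40 0; 0 0 0 0 0 -30 0; 0 0 0 0 0 0 0"

```text
time_s: 31.1
eef_pos: [0.5964, 0.297, 0.2875]
eef_rot: [0.002, 0.626, 0.78, 0.002]
wrist_force: [-0.2, -0.2, -0.2]
opening: -0.005
grasp_force: 0.0
```

Emit:
servo_tool:
  commands: "0 0 0 0 0 0 0; 0 0 0 0 0 0 0; 0 0 0 0 0 0 0"

```text
time_s: 31.48
eef_pos: [0.5946, 0.2964, 0.2826]
eef_rot: [-0.001, 0.626, 0.78, -0.001]
wrist_force: [-0.2, 0.2, 0.0]
opening: 0.001
grasp_force: 0.0
```

```bash
python3 -c "
from h import *
o=get_obs();print(o['eef_pos'],o['wrist_force']);print(hand_in())"
```

```text
[0.5945563  0.29641248 0.2825998 ] [-0.20839783  0.20123921  0.04225848]
the job is handed in; nothing more can be done
None
```

I handed the job in at about 31 s with the lid lying on the trivet, the basket seated level in the pot by image and touch, and the arm clear; the hand-in gave no verdict.

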